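Draw the long shoe brush out of the half-lidded caddy and hold it

TASK

The long-handled shoe brush lies in the wooden caddy on the upturned crate, its head caught under the fixed half lid. Take it by the handle, tilt the handle end up and draw the brush out slantwise through the short opening, then finish while still holding the whole brush still in the air, every part of it a good 3 cm higher than the top of the lid. Do not drag or tip the caddy, and leave the polish tin, plug box, boot tree and shoe horn where they are.

Things in the scene. Friction and masses are not known exactly. Their poses are not given: they have to be found in the camera images.
- crate: Upturned blue plastic crate, fixed, 400 (x) x 600 (y) x 100 mm high; its flat top bears everything else. Origin at the centre of its underside, on the work surface.
- caddy: Light wooden caddy, loose, 1.4 kg, 277 (x) x 192 (y) mm outside, 265 x 180 mm inside, floor 4 mm thick. Origin at the centre of its underside, z up; x runs lengthwise from the lidded half (-x, towards the robot) to the open half (+x). The walls (6 mm) round the open half are 50 mm high.
- caddy_lid (a point): Middle of the lid's edge over the opening, on the lid's top, 68 mm above the caddy's underside and 12.5 mm to the -x side of its origin. The dark fixed lid, 4 mm thick (underside 64 mm above the caddy's underside), covers all from here to the -x wall. Axes as the caddy's.
- caddy_mouth (a point): Centre of the caddy's opening, 50 mm above the caddy's underside, level with the low walls; the opening is 145 mm along the caddy's x by 180 mm across. Axes as the caddy's.
- brush_grip (a point): Centre of the handle of the long wooden shoe brush (loose, about 0.15 kg, 235 mm long), half-way through its thickness, 28 mm above the bristle ends. Axes: x along the brush to the handle's free end, 57.5 mm ahead; z up, away from the bristles. Handle 115 mm long, 24 mm wide (y), 16 mm thick. The head's far end is 177.5 mm behind (-x), the balance point about 90 mm behind.
- brush_head (a point): Underside of the bristles 4 mm from the head's far end: 173.5 mm behind and 28 mm below brush_grip in the brush's axes, which it shares. The oval head is 120 mm long, 48 mm wide and 36 mm high with its bristles. The brush rests on its bristles on the caddy's floor, lying roughly along the caddy, its head under the lid and its handle in the opening.
- brush_tail (a point): Underside of the handle at its free end: 57.5 mm ahead of and 8 mm below brush_grip in the brush's axes, which it shares.
- tin: Bystander: round black polish tin, 75 mm across, 26 mm high. Origin at the centre of its underside.
- plug: Bystander: white plastic plug box, 75 x 75 x 40 mm, with a red rocker switch on top (49 mm high in all). Origin at the centre of its underside.
- boot_tree: Bystander: green plastic boot tree lying along its x axis, 218 mm long, 66 mm wide, 44 mm high. Origin under its rod, 118 mm from the toe end (+x) and 100 mm from the heel end.
- shoe_horn: Bystander: chrome shoe horn lying flat along its x axis, 204 mm long, 38 mm wide, 8 mm high. Origin about its middle, on the underside.
Not all that is in view belongs to the job. Of the things that look like the part that bears brush_grip, the largest one is meant.

How it is judged:
On the way:
1. the brush is tilted handle-up (over 8 degrees) while the far end of its head is still inside the caddy, below the lid (angle between brush_grip's own x axis and vertical below 1.43 rad and z of brush_head in the frame of caddy below 0.05 m and z of brush_tail in the frame of caddy above 0.05 m), for 0.1 s.
At the end, for the whole second after the job is handed in: The brush is gripped between the fingers, at rest (under 3 cm/s), touching neither caddy nor crate, both its ends and its handle at least 26 mm above the top of the lid; the caddy stands upright within 30 mm of its start and the four bystanders within 20 mm of theirs (z of each of brush_head, brush_tail, brush_grip in the frame of caddy above 0.094 m and contact force between brush and the fingers above 1 N and contact force between brush and caddy below 0.1 N and contact force between brush and crate below 0.1 N and linear speed of brush below 0.03 m/s and angle between caddy's own z axis and vertical below 0.05 rad and distance of caddy from where it was at the start of the episode below 0.03 m and distance of each of tin, plug, boot_tree, shoe_horn from where it was at the start of the episode below 0.02 m); the arm keeps its last pose, push and grip.
It fails at once if the caddy is dragged more than 30 mm (distance of caddy from where it was at the start of the episode above 0.03 m).
It fails at once if the caddy is tipped more than about 9 degrees (angle between caddy's own z axis and vertical above 0.15 rad).
It fails at once if a bystander is shifted more than 20 mm (distance of any of tin, plug, boot_tree, shoe_horn from where it was at the start of the episode above 0.02 m).
It also fails if it takes over 35 s, if anything falls off the work surface, if the arm or the gripper's body presses on something with over 40 N, if the wrist force passes 120 N, or if a joint passes its speed limit or range.

ROBOT

A 7-joint arm with a two-finger parallel gripper is mounted at the origin on the work surface. World frame = base frame: x ahead of the robot, y to its left, z up, the work surface at z = 0. Lengths are in m, angles in rad, forces in N, time in s.
With the tool pointing down it reaches from about 0.425 to 0.875 m from the base axis. Payload 4.7 kg.
Tool frame: the origin (TCP) lies between the finger pads; the fingertips stand 14 mm ahead of it and the grasp point (between the pads) lies 5 mm behind it; z points along the fingers, y is the line along which they close (so a half turn about z gives the same grasp; the last joint's range is limited). The gripper opens to 87 mm and grips with 3 to 60 N. Pads are 19 mm wide; open, the fingers measure 117 mm over their backs; the gripper's body (75 mm by 190 mm) begins 51 mm behind the grasp point.
Start: joints at [1.283, 0.321, -0.07, 1.45, 0.023, 1.371, -0.057], TCP at [0.193, -0.621, 0.237] pointing down, gripper open.
Joint ranges: [-2.86, 2.86], [-0.3, 2.09], [-1.38, 1.24], [0.06, 2.45], [-1.56, 4.7], [0.09, 2.05], [-2.69, 2.69]. Speed limits (rad/s): [2.57, 2.57, 3.14, 3.14, 3.14, 3.14, 3.14].

INTERFACE

Orientations are given as a rotation vector (axis times angle).
In Python, from bench import ctrl gives the robot as it stands.
- The arm moves only by the tool step_arm, never from a script. Its argument "commands" is a list of rows, each an object with "travel": the shift along the tool's x, y, z in m, a list of three; "turn": the turn, a rotation vector about the tool's x, y, z in degrees, a list of three. A call has 1 to 5 rows; each row is the pose to reach, as a shift and turn from the pose commanded when the call began, along the tool's axes at that moment; what a row does not reach only later rows make up. A row lasts 1/10 s, in which the tool goes at most 50 mm and 8.59 degrees, less where a joint would pass 70% of its speed; a pose out of reach is approached as far as the arm can. A call with a gripper value outside its range is refused whole. "gripper" is the opening, from 0 (shut) to 1 (fully open), set as the call begins (left out, the last holds). The fingers move at their own pace and stop on an object; "force" is the grip in N (left out, the last holds). Time passes only in rows, so rows that repeat a pose let the fingers close. It gives the time, the measured TCP pose, the force, the opening and the grip force at its end, in the units of the state.
- ctrl.get_state(): the state, without advancing time (a new reading comes with each control period).
- ctrl.get_image(name): name is "scene" or "side" or "wrist"; returns the picture (384x512x3 uint8, red, green, blue); there is no depth.
- ctrl.camera_model(name): a dict with "fx", "fy", "cx", "cy" (pixels), "k1" (the pictures are not rectified: a ray, as slopes to the right and down, at radius r is drawn at 1 + k1 r^2 times it, then the intrinsics apply), "R" (3x3) and "t" (3): a world point X has camera coordinates R X + t; the wrist camera has in their place "T_tool_cam" (4x4, takes a point from camera to tool coordinates, whose origin is the TCP and whose axes are the flange's). Camera axes: x right, y down, z forward; pixel columns grow to the right and rows downward; lengths in m; the calibration is good to about 2 mm. A picture is of the moment at which its call begins: read the wrist's pose just before it. camera_model takes no time and is no camera call.
- ctrl.close_job(): hands the job in; it is judged then, once.
The state is a dict: "time": time; "joint_positions": joint angles; "qd": joint speeds; "joint_torque": joint torques, N m; "position": TCP position; "tool_rot": TCP orientation; "ft_force": force on the tool from outside, world axes, zero at the start; "torque": the same for the moment, N m; "grip_width": opening from 0.0 (shut) to 1.0 (fully open); "grip_force": force on a finger pad.
Only numpy, scipy, OpenCV 4.12 (cv2) and the standard library are available. Lean on these libraries where they do the work, as an engineer would, in place of code of your own. Each camera call takes 0.05 s, during which the arm holds its last target. There are 200 camera calls.

## Working session

There is one attempt and no reset: what is moved stays moved. The work goes in short steps, Python scripts to look and compute and a tool call to move; the robot and the scene stay as the last step left them, time stands still between calls to the robot, and variables do not carry over. Pictures are saved under pics/ and viewed, at most 10 in all, crops included, and the job is handed in when it is done.

Besides the shell and the picture viewer there is one more tool, called by a JSON object that holds its "op" and its "data". step_arm: Moves the arm, as the interface text tells. Its arguments: {"type":"object","properties":{"commands":{"type":"array"},"gripper":{"type":"number"},"force":{"type":"number"}},"required":["commands"]}

```bash
mkdir -p pics; cat > h.py <<'E'
import numpy as np,cv2
from scipy.spatial.transform import Rotation as Ro
from bench import ctrl
def ray(cam,u,v):
    m=ctrl.camera_model(cam)
    d=np.array([(u-m["cx"])/m["fx"],(v-m["cy"])/m["fy"]]);s=d.copy()
    for _ in range(20): s=d/(1+m["k1"]*(s@s))
    if "R" in m:
        R=np.array(m["R"]);t=np.array(m["t"])
        return -R.T@t, R.T@np.array([s[0],s[1],1])
    T=np.array(m["T_tool_cam"]);st=ctrl.get_state();Q=Ro.from_rotvec(st["tool_rot"]).as_matrix()
    return Q@T[:3,3]+st["position"], Q@T[:3,:3]@np.array([s[0],s[1],1])
def onz(cam,u,v,z):
    o,d=ray(cam,u,v); return o+d*(z-o[2])/d[2]
def proj(cam,X):
    m=ctrl.camera_model(cam); c=np.array(m["R"])@X+np.array(m["t"]); s=c[:2]/c[2]; s=s*(1+m["k1"]*(s@s))
    return np.array([m["fx"]*s[0]+m["cx"],m["fy"]*s[1]+m["cy"]])
def snap(cam,name):
    im=cv2.cvtColor(np.array(ctrl.get_image(cam)),cv2.COLOR_RGB2BGR); cv2.imwrite(f"pics/{name}.png",im); return im
E
python3 - <<'E'
from h import *
a=snap("scene","s0");b=snap("side","d0")
s=ctrl.get_state();print(s)
for c in("scene","side"):
    o,d=ray(c,256,192);print(c,o,d)
print(ctrl.camera_model("wrist"))
E
```

```text
{'time': 0.1, 'joint_positions': array([ 1.28308027,  0.32173357, -0.07007981,  1.45154669,  0.02261076,
        1.37079757, -0.05689145]), 'qd': array([ 0.00139695, -0.0011562 , -0.00093138, -0.00414494,  0.00026945,
        0.00067321, -0.00151062]), 'joint_torque': array([-3.48934338e-05, -4.92570949e+01, -4.05612476e-01, -3.13399601e+01,
       -6.41490868e-02,  3.94711783e-02,  4.17426963e-05]), 'position': array([ 0.1930249 , -0.62018798,  0.23558394]), 'tool_rot': array([-3.10423904e+00, -4.72096978e-01,  5.63378064e-04]), 'ft_force': array([ 0.13498137,  0.6528801 , -0.77998705]), 'torque': array([-0.02531358,  0.04783835, -0.03907192]), 'grip_force': 0.0, 'grip_width': 0.9986180681100046}
scene [ 1.14976762 -0.04495941  0.6310434 ] [-0.79426148  0.13527108 -0.59265205]
side [0.41981545 1.30220956 0.85671498] [ 0.00764129 -0.86251811 -0.50603309]
{'fx': 313.3281082299937, 'fy': 313.3281082299937, 'cx': 249.77322622516587, 'cy': 190.23653098162583, 'k1': 0.011570854334028303, 'T_tool_cam': array([[ 1.34040711e-03, -9.69940197e-01, -2.43339718e-01,
         6.68256633e-02],
       [ 9.99999101e-01,  1.30556485e-03,  3.04455332e-04,
         1.42480491e-03],
       [ 2.23923188e-05, -2.43339907e-01,  9.69941075e-01,
        -1.47569079e-01],
       [ 0.00000000e+00,  0.00000000e+00,  0.00000000e+00,
         1.00000000e+00]])}
```

View pics/s0.png

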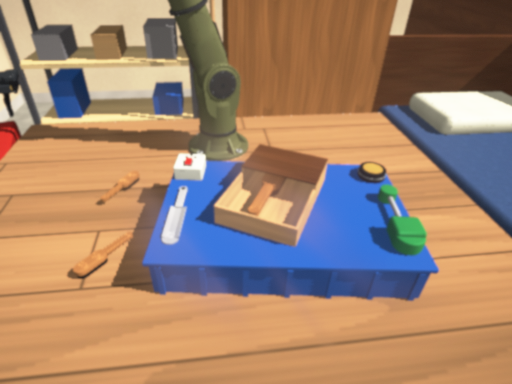

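View pics/d0.png

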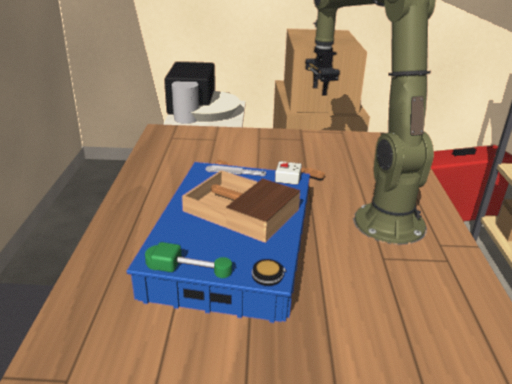

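The scene view shows three brush-like things: one in the caddy at about (262,197), and two lying on the table at (118,187) and (102,256). The one in the caddy fits, because its head is under the lid and its handle is in the opening. I'll confirm that in an enlarged crop.

```bash
python3 - <<'E'
from h import *
a=cv2.imread("pics/s0.png")
c=cv2.resize(a[140:250,205:335],None,fx=6,fy=5.4,interpolation=cv2.INTER_CUBIC)
c=cv2.resize(a[140:250,205:335],None,fx=5.4,fy=5.4,interpolation=cv2.INTER_CUBIC)
for k in range(0,130,10):
    cv2.line(c,(int(k*5.4),0),(int(k*5.4),5),(0,0,255),1); cv2.putText(c,str(205+k),(int(k*5.4),15),0,.35,(0,0,255))
for k in range(0,110,10):
    cv2.putText(c,str(140+k),(0,int(k*5.4)+4),0,.35,(0,0,255))
cv2.imwrite("pics/c0.png",c)
# handle candidates by sizes on planes: small brushes
for p,q in (((98,203),(139,174)),((73,274),(132,234))):
    A=onz("scene",*p,0.02);B=onz("scene",*q,0.02);print("table brush",np.linalg.norm(A-B))
E
```

```text
table brush 0.16841083549946112
table brush 0.16194427289516347
```

View pics/c0.png

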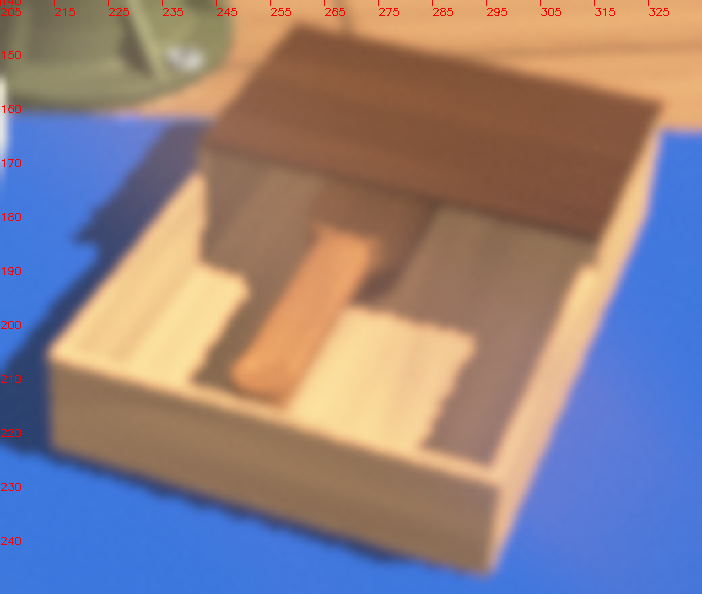

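```bash
python3 - <<'E'
from h import *
f=lambda x,y,z:onz("scene",205+x/5.4,140+y/5.4,z)
L=[f(*p,.168) for p in((200,146),(600,240),(662,103),(300,25))]
F=[f(*p,.150) for p in((50,355),(498,487))]
H=[f(*p,.140) for p in((232,373),(290,400),(380,240),(318,230))]
for n,P in(("lid",L),("rim",F),("handle",H)):
    for p in P: print(n,p.round(4))
print("lid edge",np.linalg.norm(L[0]-L[1]),"depth",np.linalg.norm(L[1]-L[2]),np.linalg.norm(L[0]-L[3]),"rim",np.linalg.norm(F[0]-F[1]))
ang=lambda v:np.degrees(np.arctan2(v[1],v[0]))
print("yaw caddy",ang(L[1]-L[0])-90,ang(F[1]-F[0])-90, ang(F[0]-L[3]),ang(F[1]-L[2]))
print("handle yaw",ang(H[0]-H[3]),ang(H[1]-H[2]),"widths",np.linalg.norm(H[0]-H[1]),np.linalg.norm(H[2]-H[3]),"len",np.linalg.norm(H[0]-H[3]))
E
```

```text
lid [0.4221 0.0411 0.168 ]
lid [0.5136 0.2048 0.168 ]
lid [0.4042 0.2675 0.168 ]
lid [0.3119 0.105  0.168 ]
rim [ 0.5467 -0.0344  0.15  ]
rim [0.6434 0.1298 0.15  ]
handle [0.5536 0.04   0.14  ]
handle [0.5732 0.0613 0.14  ]
handle [0.4653 0.1192 0.14  ]
handle [0.4547 0.0923 0.14  ]
lid edge 0.18754443883066457 depth 0.12601226628160034 0.12736255873120497 rim 0.19058447139006365
yaw caddy -29.197202653294454 -30.51520749983777 -30.68387577515927 -29.93110537448139
handle yaw -27.848358658615293 -28.211941253370888 widths 0.028951079850463524 0.028949194109018226 len 0.11186400870234224
```

The crop confirms the target: only this brush has its head under the lid, its visible handle alone is about 112 mm, and the table brushes are only about 165 mm overall. The handle end is near (253,211) in scene pixels. The lid edge at 188 mm and the rim at 191 mm agree with the 192 mm given. The caddy's yaw is about -30° and the handle's about -28°. Next I work out the approach.

```bash
cat >> h.py <<'E'
def down(yaw,tilt=0): # tool x along heading yaw, z down, tilt raises tool x
    y=np.radians(yaw); X=np.array([np.cos(y),np.sin(y),0]);Z=np.array([0,0,-1.]);B=np.c_[X,np.cross(Z,X),Z]
    return B@Ro.from_euler('y',tilt,degrees=True).as_matrix()
def go(P,R,P0=None,R0=None):
    s=ctrl.get_state()
    if P0 is None:P0=s["position"]
    if R0 is None:R0=Ro.from_rotvec(s["tool_rot"]).as_matrix()
    return (R0.T@(np.array(P)-P0)).round(4),np.degrees(Ro.from_matrix(R0.T@R).as_rotvec()).round(2)
E
python3 - <<'E'
from h import *
R0=Ro.from_rotvec(ctrl.get_state()["tool_rot"]).as_matrix();print(R0.round(3))
print(down(-28,10).round(2))
for y in(-28,152):
  for P in((.42,-.40,.3),(.49,-.15,.3),(.512,.078,.33)): print(y,P,*go(P,down(y)))
E
```

```text
[[ 0.955  0.297 -0.001]
 [ 0.297 -0.955  0.002]
 [-0.    -0.002 -1.   ]]
[[ 0.87 -0.47  0.15]
 [-0.46 -0.88 -0.08]
 [ 0.17  0.   -0.98]]
-28 (0.42, -0.4, 0.3) [ 0.2822 -0.1429 -0.0642] [-9.000e-02  4.000e-02  4.529e+01]
-28 (0.49, -0.15, 0.3) [ 0.4233 -0.3608 -0.0638] [-9.000e-02  4.000e-02  4.529e+01]
-28 (0.512, 0.078, 0.33) [ 0.5121 -0.572  -0.0935] [-9.000e-02  4.000e-02  4.529e+01]
152 (0.42, -0.4, 0.3) [ 0.2822 -0.1429 -0.0642] [-5.0000e-02 -1.1000e-01 -1.3471e+02]
152 (0.49, -0.15, 0.3) [ 0.4233 -0.3608 -0.0638] [-5.0000e-02 -1.1000e-01 -1.3471e+02]
152 (0.512, 0.078, 0.33) [ 0.5121 -0.572  -0.0935] [-5.0000e-02 -1.1000e-01 -1.3471e+02]
```

{"op": "step_arm", "data": {"commands": [{"travel": [0.282,-0.143,-0.09],"turn": [0,0,-40]},{"travel": [0.282,-0.143,-0.09],"turn": [0,0,-40]},{"travel": [0.282,-0.143,-0.09],"turn": [0,0,-40]},{"travel": [0.282,-0.143,-0.09],"turn": [0,0,-40]},{"travel": [0.282,-0.143,-0.09],"turn": [0,0,-40]}], "gripper": 0.7}}

```text
time: 0.6
position: [0.3665, -0.4514, 0.3052]
tool_rot: [-2.753, -1.513, 0.001]
ft_force: [1.4, -0.6, 0.5]
grip_width: 0.715
grip_force: 0.0
```

```bash
python3 - <<'E'
from h import *
s=ctrl.get_state();print(s["time"],s["position"],s["joint_positions"].round(2))
for P in((.49,-.15,.33),(.512,.078,.33)): print(P,*go(P,down(152)))
E
```

```text
0.6 [ 0.36653527 -0.45137187  0.30519109] [ 1.09  0.16 -0.29  1.51  0.05  1.47  0.24]
(0.49, -0.15, 0.33) [ 0.3206 -0.0574 -0.0248] [-3.000e-02 -2.000e-02 -9.443e+01]
(0.512, 0.078, 0.33) [ 0.5248 -0.1611 -0.0248] [-3.000e-02 -2.000e-02 -9.443e+01]
```

{"op": "step_arm", "data": {"commands": [{"travel": [0.32,-0.057,-0.025],"turn": [0,0,-42]},{"travel": [0.32,-0.057,-0.025],"turn": [0,0,-42]},{"travel": [0.32,-0.057,-0.025],"turn": [0,0,-42]},{"travel": [0.32,-0.057,-0.025],"turn": [0,0,-42]},{"travel": [0.32,-0.057,-0.025],"turn": [0,0,-42]}]}}

```text
time: 1.1
position: [0.4617, -0.2209, 0.3241]
tool_rot: [-2.027, -2.4, 0.001]
ft_force: [1.4, -1.2, -0.6]
grip_width: 0.699
grip_force: 0.0
```

```bash
python3 - <<'E'
from h import *
s=ctrl.get_state();print(s["time"],s["position"],s["joint_positions"].round(2))
for P in((.49,-.15,.33),(.512,.078,.33)): print(P,*go(P,down(152)))
E
```

```text
1.1 [ 0.46166745 -0.22090081  0.32405472] [ 0.9   0.02 -0.51  1.63  0.01  1.5   0.56]
(0.49, -0.15, 0.33) [ 0.0652  0.0398 -0.006 ] [-3.000e-02  0.000e+00 -5.238e+01]
(0.512, 0.078, 0.33) [ 0.2863  0.0996 -0.0061] [-3.000e-02  0.000e+00 -5.238e+01]
```

{"op": "step_arm", "data": {"commands": [{"travel": [0.286,0.1,-0.006],"turn": [0,0,-52.4]},{"travel": [0.286,0.1,-0.006],"turn": [0,0,-52.4]},{"travel": [0.286,0.1,-0.006],"turn": [0,0,-52.4]},{"travel": [0.286,0.1,-0.006],"turn": [0,0,-52.4]},{"travel": [0.286,0.1,-0.006],"turn": [0,0,-52.4]}]}}

```text
time: 1.6
position: [0.5045, 0.0252, 0.329]
tool_rot: [1.007, 2.975, -0.001]
ft_force: [1.4, 0.5, -0.1]
grip_width: 0.702
grip_force: 0.0
```

```bash
python3 - <<'E'
from h import *
s=ctrl.get_state();print(s["time"],s["position"],s["joint_positions"].round(2))
for P in((.512,.078,.33),): print(P,*go(P,down(152)))
E
```

```text
1.6 [0.50448149 0.02517254 0.32900357] [ 0.66  0.01 -0.76  1.63  0.01  1.51  0.82]
(0.512, 0.078, 0.33) [ 0.0261  0.0465 -0.001 ] [-0.04  0.03 -9.4 ]
```

{"op": "step_arm", "data": {"commands": [{"travel": [0.026,0.0465,-0.001],"turn": [0,0,-9.4]},{"travel": [0.026,0.0465,-0.001],"turn": [0,0,-9.4]},{"travel": [0.026,0.0465,-0.001],"turn": [0,0,-9.4]},{"travel": [0.026,0.0465,-0.001],"turn": [0,0,-9.4]}]}}

```text
time: 2.0
position: [0.5126, 0.0743, 0.3296]
tool_rot: [-0.773, -3.044, 0.002]
ft_force: [-0.7, -1.4, 0.9]
grip_width: 0.698
grip_force: 0.0
```

```bash
python3 - <<'E'
from h import *
s=ctrl.get_state();print(s["time"],s["position"],s["joint_positions"].round(2),s["qd"].round(3))
a=snap("wrist","w0");c=cv2.resize(a,(768,576),interpolation=cv2.INTER_CUBIC)
cv2.imwrite("pics/w0b.png",c)
E
```

```text
2.0 [0.5126157  0.07426655 0.32964326] [ 0.59  0.05 -0.81  1.6   0.04  1.51  0.85] [ 0.016 -0.004  0.015  0.002 -0.004 -0.001  0.   ]
```

View pics/w0b.png

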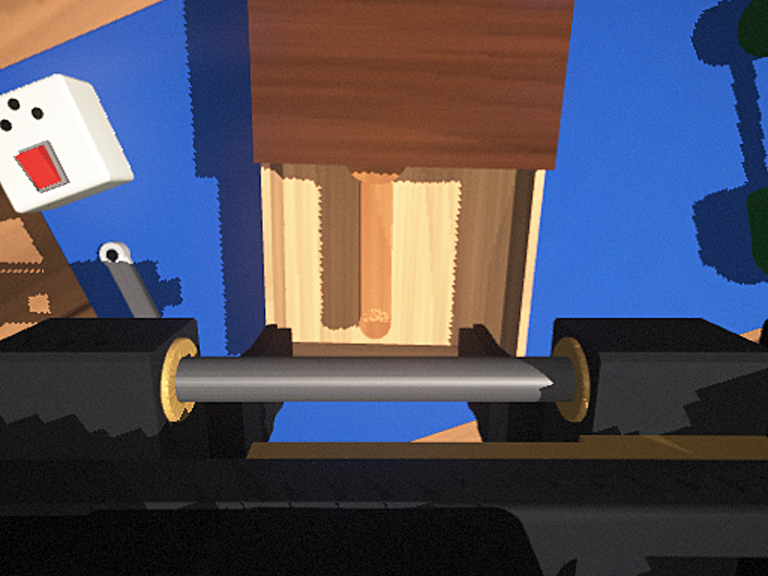

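The wrist view shows the handle running down from the lid edge at about (376,175) to its free end at about (375,338). Its edges are at x≈360 and x≈391, in 1.5× pixels. A little of the head shows at the lid edge.

```bash
python3 - <<'E'
from h import *
g=lambda x,y,z:onz("wrist",x/1.5,y/1.5,z)
P={k:g(*v) for k,v in dict(Ltop=(361,195,.14),Rtop=(392,195,.14),Lbot=(360,318,.14),Rbot=(391,318,.14),end=(375,338,.136),lidL=(253,162,.168),lidR=(555,168,.168),junc=(376,186,.14)).items()}
for k,v in P.items():print(k,v.round(4))
n=np.linalg.norm;print("width",n(P["Ltop"]-P["Rtop"]),n(P["Lbot"]-P["Rbot"]),"lid",n(P["lidL"]-P["lidR"]),"len",n(P["end"]-P["junc"]))
c0=(P["Ltop"]+P["Rtop"])/2;c1=(P["Lbot"]+P["Rbot"])/2;d=(c1-c0)[:2];d/=n(d)
yaw=np.degrees(np.arctan2(d[1],d[0]));print("yaw",yaw)
e=c1[:2]+d*((P["end"][:2]-c1[:2])@d); gp=e-.0575*d;print("end",e,"grip",gp,"balance",gp-.09*d)
lm=(P["lidL"]+P["lidR"])[:2]/2;print("lidmid",lm,"grip ahead of lid",(gp-lm)@np.array([np.cos(np.radians(30)),-.5]))
R=down(yaw+180)
for z in (.2,.131): print(z,*go([*gp,z],R))
E
```

```text
Ltop [0.4676 0.0866 0.14  ]
Rtop [0.478  0.1058 0.14  ]
Lbot [0.5469 0.042  0.14  ]
Rbot [0.558  0.0625 0.14  ]
end [0.5676 0.0436 0.136 ]
lidL [0.4159 0.0377 0.168 ]
lidR [0.5108 0.2048 0.168 ]
junc [0.4671 0.0989 0.14  ]
width 0.0218690817687545 0.02333104830859366 lid 0.19220135424749019 len 0.11474776189610636
yaw -28.898635855756314
end [0.5677322  0.04379461] grip [0.51739232 0.07158214] balance [0.43859948 0.11507568]
lidmid [0.46332873 0.12121299] grip ahead of lid 0.07163586827415788
0.2 [-0.0052  0.0005  0.1297] [-0.06 -0.01  0.34]
0.131 [-0.0052  0.0005  0.1987] [-0.06 -0.01  0.34]
```

The measurements agree with the given sizes: width about 23 mm for 24, length 115 mm for 115, lid 192 mm for 192. I'll descend, gripping about 8 mm headward of the handle's centre.

{"op": "step_arm", "data": {"commands": [{"travel": [0.003,0.0005,0.04],"turn": [0,0,0.3]},{"travel": [0.003,0.0005,0.08],"turn": [0,0,0.3]},{"travel": [0.003,0.0005,0.12],"turn": [0,0,0.3]},{"travel": [0.003,0.0005,0.15],"turn": [0,0,0.3]},{"travel": [0.003,0.0005,0.16],"turn": [0,0,0.3]}]}}

```text
time: 2.55
position: [0.5081, 0.0752, 0.1667]
tool_rot: [-0.781, -3.037, 0.004]
ft_force: [0.3, -1.1, -1.2]
grip_width: 0.7
grip_force: 0.0
```

```bash
python3 - <<'E'
from h import *
s=ctrl.get_state();print(s["ft_force"])
d=np.array([np.cos(np.radians(28.9)),-np.sin(np.radians(28.9))])
print(*go([*(np.array([.5174,.0716])-.008*d),.129],down(151.1)))
E
```

```text
[ 0.29095373 -1.11695797 -1.1909083 ]
[-0.002   0.0015  0.0377] [-0.2  -0.27  0.05]
```

{"op": "step_arm", "data": {"commands": [{"travel": [-0.002,0.0005,0.012],"turn": [0,0,0]},{"travel": [-0.002,0.001,0.024],"turn": [0,0,0]},{"travel": [-0.002,0.001,0.036],"turn": [0,0,0]},{"travel": [-0.002,0.001,0.0375],"turn": [0,0,0]},{"travel": [-0.002,0.001,0.0375],"turn": [0,0,0]}]}}

```text
time: 3.05
position: [0.5126, 0.0778, 0.1326]
tool_rot: [-0.777, -3.044, -0.0]
ft_force: [-0.3, 0.1, -0.2]
grip_width: 0.702
grip_force: 0.0
```

{"op": "step_arm", "data": {"commands": [{"travel": [0,0,0],"turn": [0,0,0]},{"travel": [0,0,0],"turn": [0,0,0]},{"travel": [0,0,0],"turn": [0,0,0]},{"travel": [0,0,0],"turn": [0,0,0]},{"travel": [0,0,0],"turn": [0,0,0]}], "gripper": 0, "force": 45}}

```text
time: 3.55
position: [0.5125, 0.0777, 0.1327]
tool_rot: [0.777, 3.044, -0.0]
ft_force: [0.6, -0.7, -0.2]
grip_width: 0.331
grip_force: 0.1
```

{"op": "step_arm", "data": {"commands": [{"travel": [0,0,0],"turn": [0,0,0]},{"travel": [0,-0.0025,0],"turn": [0,0,0]},{"travel": [0,-0.0025,0.0035],"turn": [0,0,0]},{"travel": [0,-0.0025,0.0035],"turn": [0,0,0]},{"travel": [0,-0.0025,0.0035],"turn": [0,0,0]}], "gripper": 0.5}}

```text
time: 4.05
position: [0.5111, 0.0755, 0.1289]
tool_rot: [-0.777, -3.044, 0.0]
ft_force: [0.0, -1.1, 0.3]
grip_width: 0.494
grip_force: 0.0
```

{"op": "step_arm", "data": {"commands": [{"travel": [0,0,0],"turn": [0,0,0]},{"travel": [0,0,0],"turn": [0,0,0]},{"travel": [0,0,0],"turn": [0,0,0]},{"travel": [0,0,0],"turn": [0,0,0]},{"travel": [0,0,0],"turn": [0,0,0]}], "gripper": 0, "force": 50}}

```text
time: 4.55
position: [0.5113, 0.0755, 0.1291]
tool_rot: [0.777, 3.044, -0.0]
ft_force: [-0.5, -0.9, -0.8]
grip_width: 0.27
grip_force: 50.0
```

{"op": "step_arm", "data": {"commands": [{"travel": [0,0,0],"turn": [0,0,0]},{"travel": [0,0,0],"turn": [0,0,0]},{"travel": [0,0,0],"turn": [0,0,0]}]}}

```text
time: 4.85
position: [0.5113, 0.0755, 0.1291]
tool_rot: [0.777, 3.044, -0.0]
ft_force: [0.0, 0.2, 0.8]
grip_width: 0.269
grip_force: 50.0
```

{"op": "step_arm", "data": {"commands": [{"travel": [-0.004,0,-0.003],"turn": [0,0,0]},{"travel": [-0.008,0,-0.003],"turn": [0,0,0]},{"travel": [-0.007,0,-0.01],"turn": [0,-2.5,0]},{"travel": [-0.005,0,-0.018],"turn": [0,-5,0]},{"travel": [-0.005,0,-0.018],"turn": [0,-5,0]}]}}

```text
time: 5.35
position: [0.5156, 0.074, 0.1479]
tool_rot: [0.753, 2.961, -0.034]
ft_force: [-0.3, 0.3, -0.2]
grip_width: 0.273
grip_force: 50.0
```

```bash
python3 - <<'E'
from h import *
s=ctrl.get_state();print(s["torque"],s["joint_positions"].round(2))
a=snap("scene","s1");cv2.imwrite("pics/s1c.png",cv2.resize(a[130:260,200:340],None,fx=4.5,fy=4.5,interpolation=cv2.INTER_CUBIC))
E
```

```text
[ 0.07006521 -0.11916035  0.00343711] [ 0.55  0.12 -0.82  1.92  0.17  1.08  0.73]
```

View pics/s1c.png

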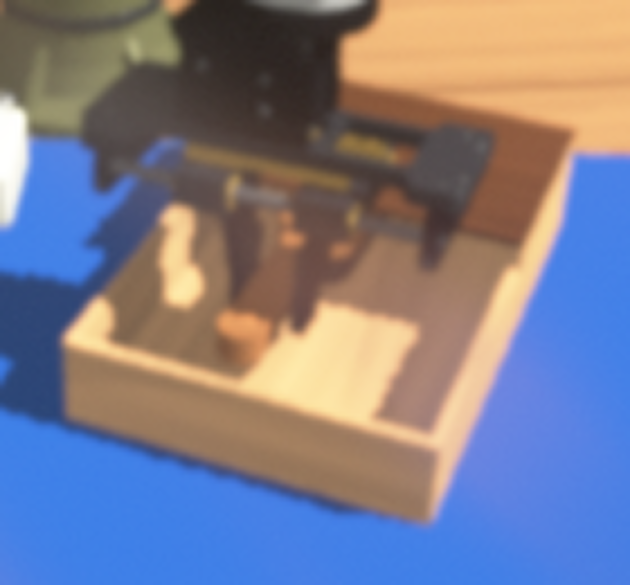

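The brush is held, since the tail has risen together with the gripper, and the caddy hasn't moved. I'll tilt it on to about 10.5°.

{"op": "step_arm", "data": {"commands": [{"travel": [-0.004,0,-0.005],"turn": [0,-1.8,0]},{"travel": [-0.006,0,-0.01],"turn": [0,-3.6,0]},{"travel": [-0.006,0,-0.0155],"turn": [0,-5.5,0]},{"travel": [-0.006,0,-0.0155],"turn": [0,-5.5,0]},{"travel": [-0.006,0,-0.0155],"turn": [0,-5.5,0]}]}}

```text
time: 5.9
position: [0.5198, 0.0708, 0.1632]
tool_rot: [0.733, 2.871, -0.068]
ft_force: [0.2, -0.4, -0.8]
grip_width: 0.275
grip_force: 50.0
```

```bash
python3 - <<'E'
from h import *
s=ctrl.get_state();print(s["torque"],s["joint_positions"].round(2),Ro.from_rotvec(s["tool_rot"]).as_matrix().round(3)[2])
a=snap("side","d1");cv2.imwrite("pics/d1c.png",cv2.resize(a[140:270,160:330],None,fx=4.5,fy=4.5,interpolation=cv2.INTER_CUBIC))
E
```

```text
[0.0898542  0.02582846 0.00850754] [ 0.55  0.04 -0.83  1.95  0.19  1.04  0.71] [-0.183 -0.    -0.983]
```

View pics/d1c.png

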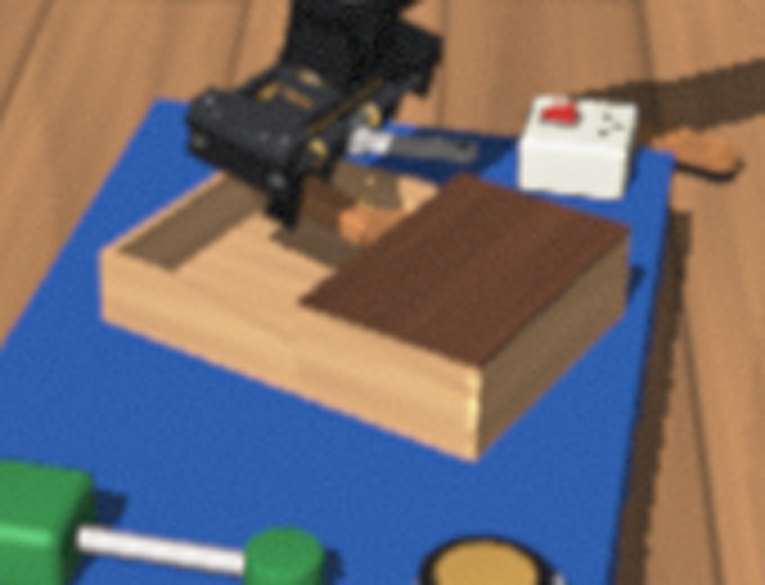

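```bash
cat >> h.py <<'E'
def rows(moves):
    # moves: (outward mm, up mm, tilt deg increment) of head far end, in current tool frame
    s=ctrl.get_state();R0=Ro.from_rotvec(s["tool_rot"]).as_matrix();p=np.array([.1695,0,.025])
    h=R0[:,0].copy();h[2]=0;h/=np.linalg.norm(h)
    for o,u,t in moves:
        R=Ro.from_euler('y',-t,degrees=True).as_matrix()
        sh=R0.T@(-h*o/1000+np.array([0,0,u/1000])); tr=p+sh-R@p
        print(tr.round(4),-t,"world",(s["position"]+R0@tr).round(3))
E
python3 - <<'E'
from h import *
rows([(10,0,1.3),(20,0,2.6),(30,0,3.9),(40,0,5.2),(50,0,6.5)])
E
```

```text
[-0.0092  0.     -0.002 ] -1.3 world [0.527 0.066 0.167]
[-0.0184  0.     -0.004 ] -2.6 world [0.535 0.062 0.17 ]
[-0.0274  0.     -0.006 ] -3.9 world [0.542 0.058 0.174]
[-0.0364  0.     -0.008 ] -5.2 world [0.55  0.054 0.177]
[-0.0452  0.     -0.0099] -6.5 world [0.557 0.05  0.181]
```

{"op": "step_arm", "data": {"commands": [{"travel": [-0.009,0,-0.002],"turn": [0,-1.3,0]},{"travel": [-0.0185,0,-0.004],"turn": [0,-2.6,0]},{"travel": [-0.0275,0,-0.006],"turn": [0,-3.9,0]},{"travel": [-0.0365,0,-0.008],"turn": [0,-5.2,0]},{"travel": [-0.045,0,-0.01],"turn": [0,-6.5,0]}]}}

```text
time: 6.45
position: [0.5577, 0.0501, 0.1814]
tool_rot: [0.705, 2.762, -0.106]
ft_force: [-0.4, 0.2, -1.1]
grip_width: 0.27
grip_force: 50.0
```

```bash
python3 - <<'E'
from h import *
s=ctrl.get_state();print(s["time"],s["position"],s["ft_force"],s["torque"],s["qd"].round(2),Ro.from_rotvec(s["tool_rot"]).as_matrix().round(3)[2])
a=snap("side","d2");cv2.imwrite("pics/d2c.png",cv2.resize(a[140:270,160:330],None,fx=4.5,fy=4.5,interpolation=cv2.INTER_CUBIC))
rows([(10,2,2),(20,4,4),(30,6,6),(40,10,7),(50,14,8)])
E
```

```text
6.45 [0.5577241  0.05009617 0.18144069] [-0.41925247  0.22773623 -1.08604503] [ 0.225274    0.14608803 -0.0322736 ] [-0.01 -0.01  0.01 -0.02  0.2  -0.12 -0.1 ] [-0.294  0.    -0.956]
[-0.0092 -0.     -0.0049] -2 world [0.565 0.046 0.189]
[-0.0181 -0.     -0.0097] -4 world [0.571 0.043 0.197]
[-0.0269 -0.     -0.0144] -6 world [0.577 0.04  0.204]
[-0.0369 -0.     -0.0182] -7 world [0.585 0.036 0.21 ]
[-0.0468 -0.     -0.0219] -8 world [0.592 0.031 0.217]
```

View pics/d2c.png

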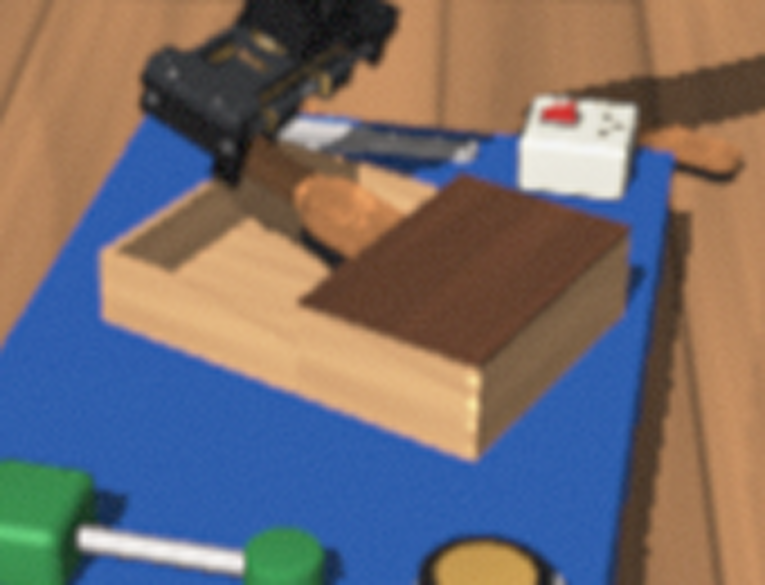

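The brush is coming out tilted by about 17°, with half the head clear of the lid and the caddy still in place. I'll go on drawing it out.

{"op": "step_arm", "data": {"commands": [{"travel": [-0.009,0,-0.005],"turn": [0,-2,0]},{"travel": [-0.018,0,-0.0095],"turn": [0,-4,0]},{"travel": [-0.027,0,-0.0145],"turn": [0,-6,0]},{"travel": [-0.037,0,-0.018],"turn": [0,-7,0]},{"travel": [-0.047,0,-0.022],"turn": [0,-8,0]}]}}

```text
time: 7.0
position: [0.5913, 0.0318, 0.2167]
tool_rot: [0.67, 2.629, -0.15]
ft_force: [-0.4, 0.4, -0.5]
grip_width: 0.269
grip_force: 50.0
```

```bash
python3 - <<'E'
from h import *
s=ctrl.get_state();print(s["time"],s["position"],s["ft_force"],s["torque"],s["joint_positions"].round(2),Ro.from_rotvec(s["tool_rot"]).as_matrix().round(3)[2])
a=snap("side","d3");cv2.imwrite("pics/d3c.png",cv2.resize(a[120:270,160:330],None,fx=4,fy=4,interpolation=cv2.INTER_CUBIC))
rows([(8,5,0),(12,30,0),(13,60,0),(13,90,0),(13,130,0)])
E
```

```text
7.0 [0.5912961  0.03179744 0.21665046] [-0.36905906  0.35686368 -0.53936899] [ 0.2796259   0.3209219  -0.06797779] [ 0.54  0.   -0.81  1.93  0.38  0.92  0.61] [-0.425 -0.    -0.905]
[-0.0094  0.     -0.0011] 0 world [0.6   0.027 0.223]
[-0.0237  0.     -0.022 ] 0 world [0.603 0.025 0.248]
[-0.0374  0.     -0.0487] 0 world [0.604 0.025 0.278]
[-0.0502  0.0001 -0.0759] 0 world [0.604 0.025 0.308]
[-6.72e-02  1.00e-04 -1.12e-01] 0 world [0.604 0.025 0.348]
```

View pics/d3c.png

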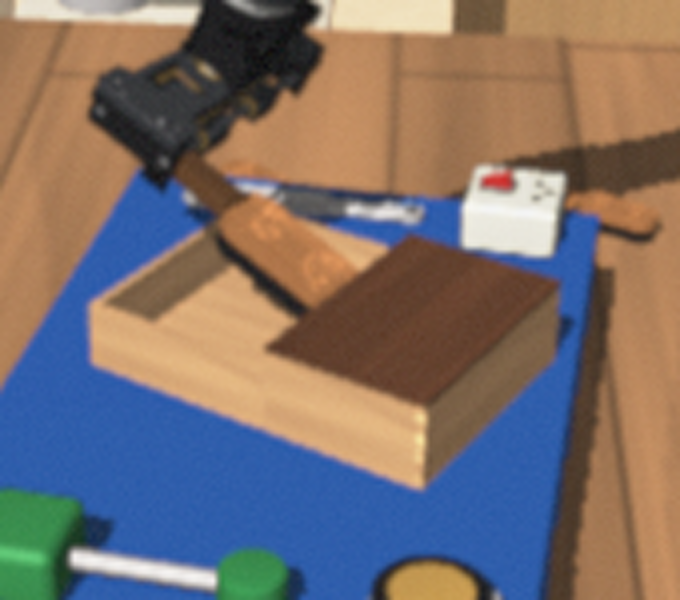

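The head end is about at the lid edge. I'll pull another 35 mm along the brush axis, then lift straight up.

{"op": "step_arm", "data": {"commands": [{"travel": [-0.012,0,0],"turn": [0,0,0]},{"travel": [-0.024,0,0],"turn": [0,0,0]},{"travel": [-0.035,0,0],"turn": [0,0,0]},{"travel": [-0.044,0,-0.018],"turn": [0,0,0]},{"travel": [-0.053,0,-0.036],"turn": [0,0,0]}]}}

```text
time: 7.55
position: [0.62, 0.0154, 0.2707]
tool_rot: [0.673, 2.632, -0.148]
ft_force: [-0.3, 0.2, -1.4]
grip_width: 0.27
grip_force: 50.0
```

{"op": "step_arm", "data": {"commands": [{"travel": [-0.0105,0,-0.0225],"turn": [0,0,0]},{"travel": [-0.021,0,-0.045],"turn": [0,0,0]},{"travel": [-0.0315,0,-0.0675],"turn": [0,0,0]},{"travel": [-0.038,0,-0.081],"turn": [0,0,0]},{"travel": [-0.042,0,-0.09],"turn": [0,0,0]}]}}

```text
time: 8.05
position: [0.6203, 0.016, 0.3715]
tool_rot: [0.672, 2.63, -0.148]
ft_force: [0.6, 0.6, -1.9]
grip_width: 0.273
grip_force: 50.0
```

{"op": "step_arm", "data": {"commands": [{"travel": [-0.01,0,-0.022],"turn": [0,0,0]},{"travel": [-0.01,0,-0.022],"turn": [0,0,0]},{"travel": [-0.01,0,-0.022],"turn": [0,0,0]},{"travel": [-0.01,0,-0.022],"turn": [0,0,0]},{"travel": [-0.01,0,-0.022],"turn": [0,0,0]}]}}

```text
time: 8.55
position: [0.6189, 0.0163, 0.3927]
tool_rot: [0.672, 2.633, -0.15]
ft_force: [0.0, 0.1, -0.6]
grip_width: 0.269
grip_force: 50.0
```

```bash
python3 - <<'E'
from h import *
s=ctrl.get_state();R0=Ro.from_rotvec(s["tool_rot"]).as_matrix()
print(s["time"],s["position"],s["ft_force"],s["torque"],s["qd"].round(3),"head end",s["position"]+R0@[.1655,0,.025])
a=snap("side","d4");b=snap("scene","s4")
c=np.hstack([cv2.resize(a[60:260,130:330],(400,400)),cv2.resize(b[60:260,160:360],(400,400))]);cv2.imwrite("pics/e4.png",c)
E
```

```text
8.55 [0.61892023 0.01626205 0.39270967] [ 0.01709354  0.09924605 -0.56479956] [0.29384607 0.303477   0.04065858] [-0.002 -0.004  0.001 -0.007 -0.     0.001  0.001] head end [0.49633264 0.08309052 0.30039776]
```

View pics/e4.png

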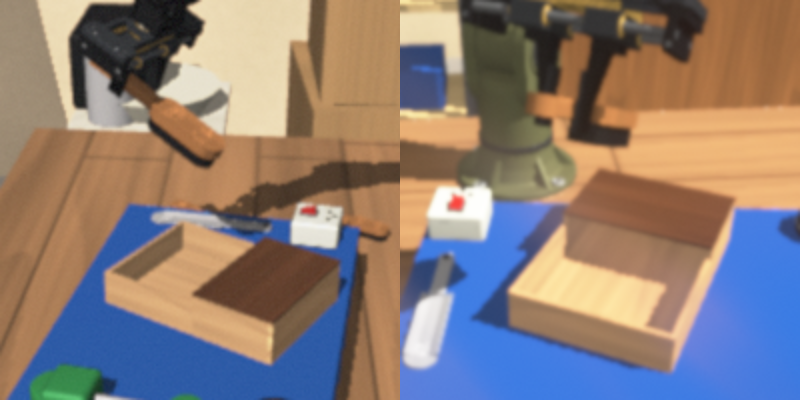

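The brush hangs clear in the air with its head end at z ≈ 0.30, and the lid top is at 0.168. The caddy looks undisturbed and the arm is at rest, so I'm handing in.

```bash
python3 -c "
from bench import ctrl
print(ctrl.close_job())"
```

```text
the job is handed in; nothing more can be done
None
```

The brush was tilted, drawn out slantwise and handed in at about 8.6 s, gripped at 50 N with its lowest end about 13 cm above the lid top; the caddy and the bystanders in view looked unmoved, and the hand-in returned no verdict.

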